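# Re-rack the sockets in reverse order

## Robot

A 6-joint arm with a two-finger parallel gripper is mounted at the origin on a cart in front of the work surface, level with it; the furniture and walls round the work are solid. World frame = base frame: x ahead of the robot, y to its left, z up, the work surface at z = 0. Lengths are in mm, angles in rad, forces in N, time in s.
With the tool pointing down it reaches from about 275 to 1000 mm from the base axis. Payload 8.4 kg.
Tool frame: the origin (TCP) lies midway between the tips of the shut fingers; the grasp point (between the pads) lies 19 mm behind it; z points along the fingers, y is the line along which they close (so a half turn about z gives the same grasp; the last joint's range is limited). The gripper opens to 85 mm and grips with 20 to 120 N. Pads are 22 mm wide; open, the fingers measure 114 mm over their backs; the gripper's body (76 mm by 85 mm) begins 54 mm behind the grasp point. The pads swing forward as they close: fully open they stand 13 mm farther back than shut.
Start: joints at [1.1, 0.353, 1.633, -0, 1.155, -0.002], TCP at [282.384, 557.573, 231.281] pointing down, gripper open.
Joint ranges: [-2.63, 2.63], [-0.92, 2.1], [0.06, 2.66], [-1.3, 4.44], [0, 2.69], [-3.02, 3.02]. Speed limits (rad/s): [2.22, 2.22, 2.79, 3.14, 3.14, 3.14].

## Interface

Orientations are given as [roll, pitch, yaw] about the fixed x, y, z axes, in that order (R = Rz(yaw) Ry(pitch) Rx(roll)).
In Python, from rig import r, imaging gives the robot as it stands. The module is installed in compiled form; this text tells all that it offers.
- The arm moves only by the tool arm_command, never from a script. Its argument "deltas" is a list of rows, each an object of numbers: "hand": the finger opening in mm, from 0 to 85.4; "tx", "ty", "tz": the shift along the tool's x, y, z in mm; "wx", "wy", "wz": the turn, a rotation vector about the tool's x, y, z in rad. A call has 1 to 8 rows; each row shifts and turns the commanded pose from where the row before left it, along the tool's axes as they then stand; what a row does not reach is not made up. A row lasts 1/8 s, in which the tool goes at most 62.5 mm and 10.7 degrees, less where a joint would pass 70% of its speed; a pose out of reach is approached as far as the arm can. A call with a gripper value outside its range is refused whole. The fingers move at their own pace and stop on an object; "squeeze" is the grip in N (left out, the last holds). Time passes only in rows, so rows that do not move let the fingers close. It gives the time, the measured TCP pose, the force, the opening and the grip force at its end, in the units of the state.
- r.sense(): the state, without advancing time (a new reading comes with each control period).
- imaging.grab_frame(name): name is "scene" or "top" or "wrist"; returns a dict with "image" (480x640x3 uint8, red, green, blue), "mtx" (3x3 intrinsics, pixels), "world_to_cam" (4x4, takes a point from world to camera coordinates). Camera axes: x right, y up, looking along -z (the intrinsics and any distortion apply to the point x, -y, -z); pixel columns grow to the right and rows downward; lengths in mm; the calibration is good to about 2 mm. A picture is of the moment at which its call begins. There is no depth.
- r.sign_off(): hands the job in; it is judged then, once.
The state is a dict: "clock": time; "qpos": joint angles; "qvel": joint speeds; "joint_efforts": joint torques, N m; "eef_pos": TCP position; "tcp_rot": TCP orientation; "contact_force": force on the tool from outside, world axes, zero at the start; "wrist_torque": the same for the moment, N m; "opening": opening from 0.0 (shut) to 1.0 (fully open); "grasp_force": force on a finger pad.
Only numpy, scipy, OpenCV 4.12 (cv2) and the standard library are available. Lean on these libraries where they do the work, as an engineer would, in place of code of your own. Each camera call takes 0.05 s, during which the arm holds its last target. There are 200 camera calls.

## Task

The four impact sockets stand on the aluminium rail, left to right, in the order in which they were used to take a machine apart; set them on the wooden rack in the reverse order, ready for putting it back together. So as not to mix them up, start at the rail's left end and work along it one at a time, leaving the others on their posts until their turn: the first socket goes straight to the wooden rack's rightmost peg, the next to the peg left of it, and so on. Lower each over its peg until it stands upright with its foot flat on the board, and do not disturb the tape measure or the small blue bin.

Things in the scene. Friction and masses are not known exactly. Their poses are not given: they have to be found in the camera images.
- red_socket_centre (a point): dark steel impact socket with a red plastic sleeve, the largest of the four: an upright tube 48 mm across (sleeve, 14 to 56 mm above its foot), 72 mm tall, 0.26 kg, open end down, loose over a post: bore 30 mm wide, open from below for 56 mm; square drive hole on top. Round: yaw does not matter. Point: its centre, 36 mm above its foot; z is its axis, up
- yellow_socket_centre (a point): dark steel impact socket with a yellow plastic sleeve, the second largest of the four: an upright tube 44 mm across (sleeve, 14 to 56 mm above its foot), 72 mm tall, 0.26 kg, open end down, loose over a post: bore 27 mm wide, open from below for 56 mm; square drive hole on top. Round: yaw does not matter. Point: its centre, 36 mm above its foot; z is its axis, up
- blue_socket_centre (a point): dark steel impact socket with a blue plastic sleeve, the third largest of the four: an upright tube 40 mm across (sleeve, 14 to 56 mm above its foot), 72 mm tall, 0.26 kg, open end down, loose over a post: bore 24 mm wide, open from below for 56 mm; square drive hole on top. Round: yaw does not matter. Point: its centre, 36 mm above its foot; z is its axis, up
- green_socket_centre (a point): dark steel impact socket with a green plastic sleeve, the smallest of the four: an upright tube 36 mm across (sleeve, 14 to 56 mm above its foot), 72 mm tall, 0.26 kg, open end down, loose over a post: bore 21 mm wide, open from below for 56 mm; square drive hole on top. Round: yaw does not matter. Point: its centre, 36 mm above its foot; z is its axis, up
- rail: aluminium socket rail with black end caps, 44 x 282 mm, left or right of the wooden rack; the sockets start on its four black posts, in any order. Posts 10 mm thick, 28 mm high, in a row at its own y = +99, +33, -33, -99 mm (left to right), x = 0. Its top, where sockets stand, is 14 mm above the bench. Fixed. Origin: centre of underside, on the bench; x away from the robot, y to its left, turned up to 0.35 rad
- tray: wooden rack: pale board 64 x 280 mm, one brass screw near each end, with four dark steel pegs, empty at the start. Pegs 10 mm thick, 28 mm high, in a row at its own y = +99, +33, -33, -99 mm (left to right), x = 0, tips tapered. Its top, where the sockets are to stand, is 20 mm above the bench. Fixed. Origin: centre of underside, on the bench; x away from the robot, y to its left, turned up to 0.35 rad
- tape_measure: olive-brown tape measure standing loose on its base near the racks, 58 x 77 mm and 62 mm tall; a bystander. Origin: centre of its underside
- small_bin: small dark blue open parts bin, loose, 93 x 71 mm and 51 mm tall; a bystander. Origin: centre of its underside
There are look-alikes about, which are no part of the job. What is shaped like the part that bears blue_socket_centre but purple is not meant.

How it is judged:
By the outcome, as a careful person would: the job done as asked, in the order asked, and still so for the second after the job is handed in, with the robot touching nothing.
It also fails if it takes over 104 s, if anything falls off the work surface, if the arm or the gripper's body presses on something with over 40 N, if the wrist force passes 120 N, or if a joint passes its speed limit or range.

## Working session

There is one attempt and no reset: what is moved stays moved. The work goes in short steps, Python scripts to look and compute and a tool call to move; the robot and the scene stay as the last step left them, time stands still between calls to the robot, and variables do not carry over. Pictures are saved under pics/ and viewed, at most 14 in all, crops included, and the job is handed in when it is done.

Besides the shell and the picture viewer there is one more tool, called after "Emit:" as name(argument=value, ...), one argument or row to a line, values as JSON. arm_command: Moves the arm, as the interface text tells. Its arguments: {"type":"object","properties":{"deltas":{"type":"array"},"squeeze":{"type":"number"}},"required":["deltas"]}

```bash
mkdir -p pics
python3 - <<'E'
from rig import r, imaging
import cv2,pickle
s=r.sense();print({k:s[k] for k in("clock","eef_pos","tcp_rot","opening","contact_force")})
for n in("scene","top","wrist"):
    f=imaging.grab_frame(n);pickle.dump(f,open(f'{n}0.pkl','wb'))
    cv2.imwrite(f'pics/{n}0.png',f["image"][:,:,::-1])
    print(n,f["mtx"].round(1).tolist(),f["world_to_cam"].round(3).tolist(),f.keys())
E
```

```text
{'clock': 0.0, 'eef_pos': array([282.16036413, 557.1414806 , 230.56976539]), 'tcp_rot': array([-3.14022012e+00, -1.63842517e-05,  2.67279246e+00]), 'opening': 1.0022553419011906, 'contact_force': array([-0.50614294,  0.51414153,  0.11119536])}
scene [[585.1, 0.0, 323.2], [0.0, 585.1, 240.4], [0.0, 0.0, 1.0]] [[0.77, -0.638, -0.006, -402.466], [0.387, 0.459, 0.8, -250.338], [-0.507, -0.618, 0.6, -1127.45], [0.0, 0.0, 0.0, 1.0]] dict_keys(['image', 'mtx', 'world_to_cam'])
top [[455.1, 0.0, 329.2], [0.0, 455.1, 241.8], [0.0, 0.0, 1.0]] [[-0.086, -0.996, 0.003, 35.672], [0.97, -0.083, 0.228, -533.36], [-0.227, 0.022, 0.974, -833.733], [0.0, 0.0, 0.0, 1.0]] dict_keys(['image', 'mtx', 'world_to_cam'])
wrist [[413.2, 0.0, 320.2], [0.0, 413.2, 241.8], [0.0, 0.0, 1.0]] [[0.451, 0.892, -0.001, -625.473], [-0.857, 0.433, -0.279, 36.853], [-0.249, 0.127, 0.96, -378.286], [0.0, 0.0, 0.0, 1.0]] dict_keys(['image', 'mtx', 'world_to_cam'])
```

View pics/scene0.png

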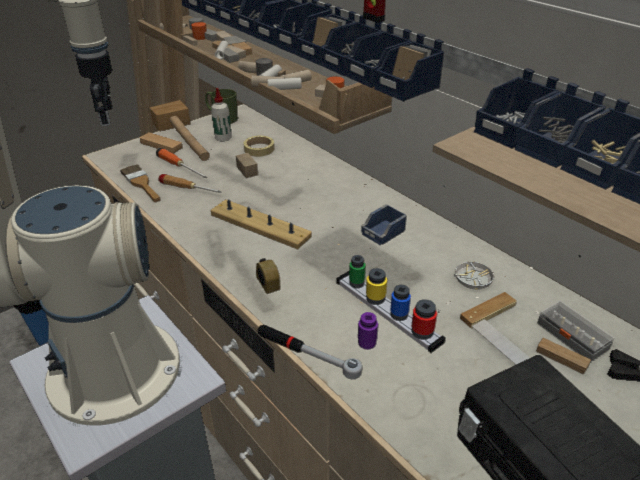

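View pics/top0.png

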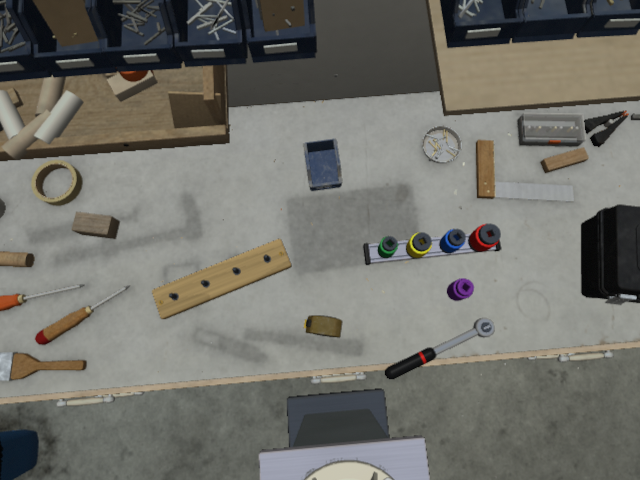

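Left to right on the rail (top view): green (388,246), yellow (419,244), blue (453,240) and red (486,236). The purple look-alike at (461,289) stands off the rail and is not wanted. The rack pegs are at (174,296), (206,284), (236,271) and (267,258). The bin is at (323,164) and the tape measure at (323,326). I'll check this in one close crop.

```bash
cat > h.py <<'E'
import numpy as np,cv2,pickle
def ray(f,u,v):
    M=f["world_to_cam"];K=f["mtx"]
    d=np.linalg.solve(K,[u,v,1.]);d=np.array([d[0],-d[1],-d[2]])
    return -M[:3,:3].T@M[:3,3],M[:3,:3].T@d
def onz(f,u,v,z):
    c,d=ray(f,u,v);return c+d*(z-c[2])/d[2]
def proj(f,p):
    M=f["world_to_cam"];q=M[:3,:3]@np.array(p,float)+M[:3,3]
    q=f["mtx"]@[q[0],-q[1],-q[2]];return q[:2]/q[2]
E
python3 - <<'E'
from h import *
f=pickle.load(open('top0.pkl','rb'));g=pickle.load(open('scene0.pkl','rb'))
im=f["image"];
a=cv2.resize(im[215:310,355:515],None,fx=5,fy=5,interpolation=cv2.INTER_CUBIC)
cv2.imwrite('pics/crop1.png',a[:,:,::-1])
# pegs in top: dark blobs on the board
b=im[235:320,150:295].copy();hsv=cv2.cvtColor(b,cv2.COLOR_RGB2HSV)
m=(hsv[:,:,2]<75).astype(np.uint8)
n,l,st,c=cv2.connectedComponentsWithStats(m)
for i in range(1,n):
    if 15<st[i,4]<400: print("dark",st[i],(c[i]+[150,235]).round(1))
w=((hsv[:,:,0]>10)&(hsv[:,:,0]<25)&(hsv[:,:,1]>80)&(hsv[:,:,2]>90)).astype(np.uint8)
cn=max(cv2.findContours(w,0,2)[0],key=cv2.contourArea)
bx=cv2.boxPoints(cv2.minAreaRect(cn))+[150,235]
print("board corners z20",[onz(f,*p,20)[:2].round(1).tolist() for p in bx])
# socket colours
for n_,rg in dict(green=(45,85),yellow=(22,35),blue=(100,122),red=None,purple=(130,150)).items():
  for nm,F,(x0,x1,y0,y1) in(("top",f,(360,515,215,310)),("scene",g,(335,450,245,355))):
    h=cv2.cvtColor(F["image"],cv2.COLOR_RGB2HSV)
    H=h[:,:,0]
    mm=((H<8)|(H>172)) if rg is None else (H>=rg[0])&(H<=rg[1])
    mm=(mm&(h[:,:,1]>120)&(h[:,:,2]>50)).astype(np.uint8);t=np.zeros_like(mm);t[y0:y1,x0:x1]=mm[y0:y1,x0:x1]
    n,l,st,c=cv2.connectedComponentsWithStats(t);i=1+st[1:,4].argmax()
    cn=max(cv2.findContours((l==i).astype(np.uint8),0,2)[0],key=cv2.contourArea)
    print(n_,nm,st[i],c[i].round(1),onz(F,*c[i],56 if nm=="top" else 35).round(1))
E
```

```text
dark [114  20   6   7  33] [266.5 258.2]
dark [83 33  7  6 34] [235.9 270.5]
dark [51 46  8  6 39] [204.8 283.3]
dark [20 59  8  6 39] [173.7 296.2]
board corners z20 [[475.1, 357.1], [562.2, 90.0], [501.3, 70.4], [417.0, 334.3]]
green top [379 238  18  16  79] [385.8 248.4] [ 512.9 -120.3   56. ]
green scene [350 263  15  21 234] [356.8 274. ] [ 521.9 -117.9   35. ]
yellow top [407 233  24  25 205] [415.  248.7] [ 507.4 -177.7   56. ]
yellow scene [367 276  20  25 348] [375.9 289.5] [ 518.7 -182.6   35. ]
blue top [441 230  23  22 201] [448.9 243.5] [ 512.2 -246.    56. ]
blue scene [391 292  20  25 327] [399.6 305.7] [ 521.4 -250.8   35. ]
red top [470 224  29  27 277] [479.6 240.8] [ 512.4 -307.5   56. ]
red scene [412 308  25  27 424] [423.1 323.6] [ 520.1 -317.6   35. ]
purple top [452 279  21  20 290] [462.2 288.2] [ 422.1 -258.7   56. ]
purple scene [359 313  19  36 537] [367.5 330.4] [ 421.6 -259.7   35. ]
```

View pics/crop1.png

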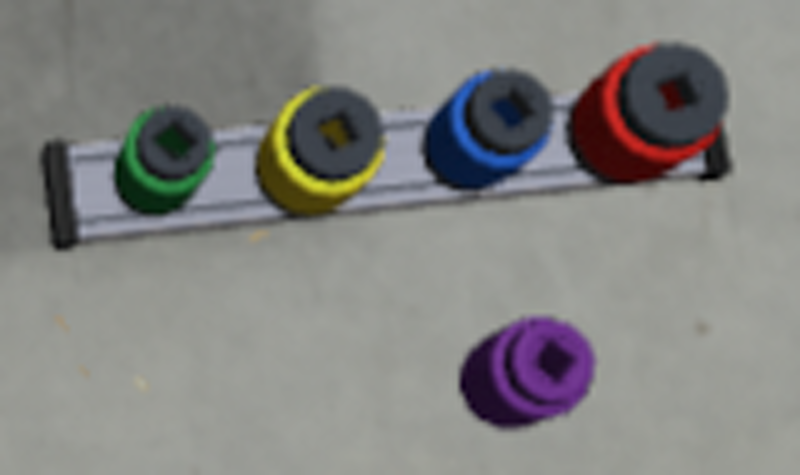

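The crop confirms it. Left to right on the rail stand green (crop 176,143), yellow (337,132), blue (511,110) and red (675,93). Purple is off the rail at (545,360). Next I compute positions.

Run:
```python
from h import *
f=pickle.load(open('top0.pkl','rb'));g=pickle.load(open('scene0.pkl','rb'))
S=np.array([onz(f,355+(u-2)/5,215+(v-2)/5,86)[:2] for u,v in[(176,143),(337,132),(511,110),(675,93)]])
P=np.array([onz(f,u+.3,v-.3,45)[:2] for u,v in[(173.7,296.2),(204.8,283.3),(235.9,270.5),(266.5,258.2)]])
for n,A in(("sock",S),("peg",P)):
    print(n,A.round(1).tolist(),np.linalg.norm(np.diff(A,axis=0),axis=1).round(1))
    k=np.array([99,33,-33,-99.]);c=A.mean(0);d=((A-c)*k[:,None]).sum(0);d/=np.linalg.norm(d)
    th=np.arctan2(-d[0],d[1]);print(c.round(1),"theta",th.round(3),"yaw",(th+np.pi/2).round(3),"fit",(c+k[:,None]*d).round(1).tolist())
for p in S: print("scene px of sock centre z49:",proj(g,[*p,49]).round(1))
for p in P: print("scene px of peg tip",proj(g,[*p,48]).round(1))
a=cv2.resize(g["image"][190:350,205:445],(720,480),interpolation=cv2.INTER_CUBIC)
for p in P: cv2.circle(a,tuple(((proj(g,[*p,48])-[205,190])*3).astype(int)),2,(255,0,0),-1)
for p in S: cv2.circle(a,tuple(((proj(g,[*p,86])-[205,190])*3).astype(int)),2,(255,255,255),-1)
cv2.imwrite('pics/sc1.png',a[:,:,::-1])
```

```text
sock [[516.2, -124.7], [515.3, -186.6], [518.2, -254.3], [519.5, -318.2]] [61.9 67.8 63.9]
[ 517.3 -221. ] theta 0.019 yaw 1.59 fit [[515.4, -122.0], [516.7, -188.0], [517.9, -254.0], [519.2, -319.9]]
peg [[456.3, 300.2], [476.5, 239.3], [496.7, 177.5], [516.2, 116.0]] [64.2 65.  64.6]
[486.4 208.3] theta 0.315 yaw 1.885 fit [[455.8, 302.4], [476.2, 239.6], [496.6, 176.9], [517.1, 114.1]]
scene px of sock centre z49: [357.1 271.7]
scene px of sock centre z49: [376.4 286.2]
scene px of sock centre z49: [400.3 302.3]
scene px of sock centre z49: [423.8 318.8]
scene px of peg tip [229.4 200.8]
scene px of peg tip [249.1 208.1]
scene px of peg tip [269.7 215.7]
scene px of peg tip [290.8 223.6]
```

View pics/sc1.png

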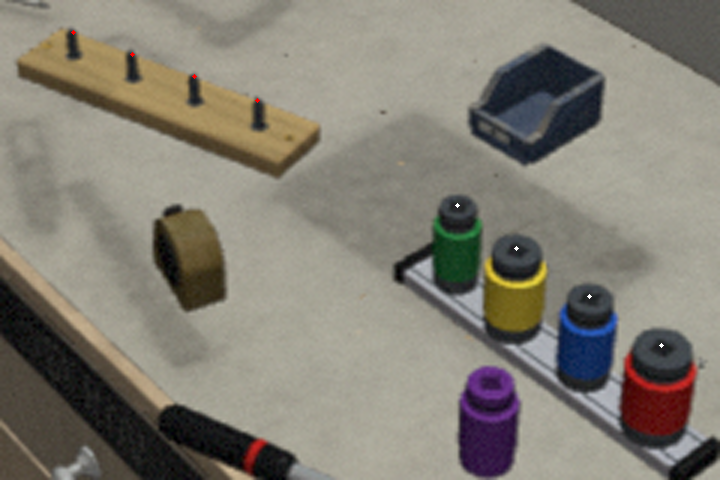

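The white dots sit on the socket tops and the red dots on the peg tips, so both views agree. Now the first reach: turn to yaw 1.59, then go above green.

Emit:
arm_command(
  deltas=[
    {"wz":0.18,"hand":85},
    {"wz":0.18},
    {"wz":0.18},
    {"wz":0.18},
    {"wz":0.18},
    {"wz":0.18},
    {"tx":-30,"ty":10},
    {"tx":-55,"ty":18},
  ],
  squeeze=50,
)

```text
schema error: expected keys hand, tx, ty, tz, wx, wy, wz
```

Emit:
arm_command(
  deltas=[
    {"tx":-57,"ty":18},
    {"tx":-57,"ty":18},
    {"tx":-57,"ty":18},
    {"tx":-57,"ty":18},
    {"tx":-57,"ty":18},
    {"tx":-57,"ty":18},
    {"tx":-57,"ty":18},
    {"tx":-57,"ty":18},
  ],
)

```text
schema error: expected keys hand, tx, ty, tz, wx, wy, wz
```

Emit:
arm_command(
  deltas=[
    {"tx":-57,"ty":19},
    {"tx":-47,"ty":15},
    {"tx":-30,"ty":11},
    {"tx":-10,"ty":4},
    {},
  ],
)

```text
schema error: expected keys hand, tx, ty, tz, wx, wy, wz
```

```bash
cat >> h.py <<'E'
def go(s,p,yaw):
    "tool-frame shift from the present pose to world xyz, and wz"
    y=s["tcp_rot"][2];d=np.array(p,float)-s["eef_pos"]
    return dict(tx=round(np.cos(y)*d[0]+np.sin(y)*d[1],1),ty=round(np.sin(y)*d[0]-np.cos(y)*d[1],1),tz=round(-d[2],1),wz=round(y-yaw,3))
E
python3 - <<'E'
from h import *
from rig import r,imaging
s=r.sense();print(s["clock"],s["eef_pos"].round(1),s["tcp_rot"].round(3),go(s,[516,-124,140],1.59))
f=imaging.grab_frame("wrist");pickle.dump(f,open('w1.pkl','wb'))
im=f["image"].copy()
for k in [[516,-124],[516.7,-188]]: 
    q=proj(f,[*k,86]);print(q.round(1));cv2.circle(im,tuple(q.astype(int)),2,(255,255,255),-1)
cv2.imwrite('pics/w1.png',im[:,:,::-1])
E
```

```text
0.15 [282.2 557.3 230.7] [-3.141 -0.     2.673] {'tx': np.float64(-516.4), 'ty': np.float64(-502.1), 'tz': np.float64(90.7), 'wz': np.float64(1.083)}
[-152.7  695.7]
[-196.3  713.4]
```

View pics/w1.png

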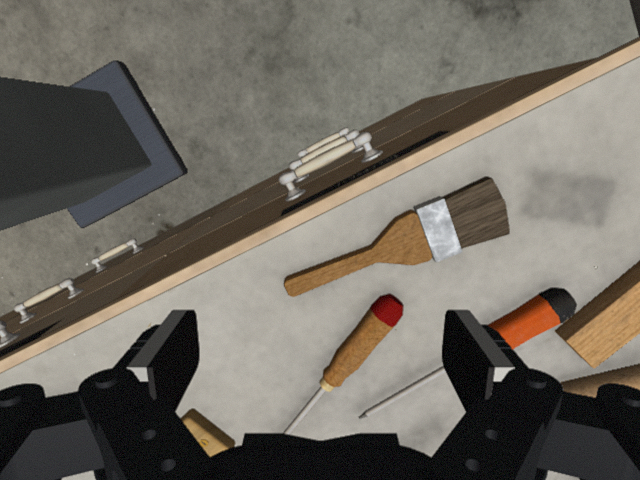

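The arm hasn't moved, because every row needs all seven keys. The picture is just the start pose over the bench tools.

Emit:
arm_command(
  deltas=[
    {"hand":85,"tx":0,"ty":0,"tz":0,"wx":0,"wy":0,"wz":0.18},
    {"hand":85,"tx":0,"ty":0,"tz":0,"wx":0,"wy":0,"wz":0.18},
    {"hand":85,"tx":0,"ty":0,"tz":0,"wx":0,"wy":0,"wz":0.18},
    {"hand":85,"tx":0,"ty":0,"tz":0,"wx":0,"wy":0,"wz":0.18},
    {"hand":85,"tx":0,"ty":0,"tz":0,"wx":0,"wy":0,"wz":0.18},
    {"hand":85,"tx":0,"ty":0,"tz":0,"wx":0,"wy":0,"wz":0.18},
    {"hand":85,"tx":-30,"ty":10,"tz":0,"wx":0,"wy":0,"wz":0},
    {"hand":85,"tx":-55,"ty":18,"tz":0,"wx":0,"wy":0,"wz":0},
  ],
  squeeze=50,
)

```text
clock: 1.2
eef_pos: [312.2, 473.4, 230.9]
tcp_rot: [3.141, -0.0, 1.595]
contact_force: [0.3, -0.1, 0.4]
opening: 0.997
grasp_force: 0.0
```

Emit:
arm_command(
  deltas=[
    {"hand":85,"tx":-57,"ty":18,"tz":0,"wx":0,"wy":0,"wz":0},
    {"hand":85,"tx":-57,"ty":18,"tz":0,"wx":0,"wy":0,"wz":0},
    {"hand":85,"tx":-57,"ty":18,"tz":0,"wx":0,"wy":0,"wz":0},
    {"hand":85,"tx":-57,"ty":18,"tz":0,"wx":0,"wy":0,"wz":0},
    {"hand":85,"tx":-57,"ty":18,"tz":0,"wx":0,"wy":0,"wz":0},
    {"hand":85,"tx":-57,"ty":18,"tz":0,"wx":0,"wy":0,"wz":0},
    {"hand":85,"tx":-57,"ty":18,"tz":0,"wx":0,"wy":0,"wz":0},
    {"hand":85,"tx":-57,"ty":18,"tz":0,"wx":0,"wy":0,"wz":0},
  ],
)

```text
clock: 2.2
eef_pos: [466.6, 18.6, 231.5]
tcp_rot: [3.141, -0.0, 1.593]
contact_force: [2.1, 0.7, 0.5]
opening: 0.995
grasp_force: 0.0
```

Emit:
arm_command(
  deltas=[
    {"hand":85,"tx":-57,"ty":19,"tz":0,"wx":0,"wy":0,"wz":0},
    {"hand":85,"tx":-47,"ty":15,"tz":0,"wx":0,"wy":0,"wz":0},
    {"hand":85,"tx":-30,"ty":11,"tz":0,"wx":0,"wy":0,"wz":0},
    {"hand":85,"tx":-10,"ty":4,"tz":0,"wx":0,"wy":0,"wz":0},
    {"hand":85,"tx":0,"ty":0,"tz":0,"wx":0,"wy":0,"wz":0},
  ],
)

```text
clock: 2.82
eef_pos: [518.2, -122.4, 231.0]
tcp_rot: [-3.141, -0.0, 1.592]
contact_force: [0.0, 0.5, 0.1]
opening: 0.998
grasp_force: 0.0
```

Run:
```python
from h import *
from rig import r,imaging
s=r.sense();print(s["clock"],s["eef_pos"].round(1),s["tcp_rot"].round(3),go(s,[516,-124,140],1.59))
f=imaging.grab_frame("wrist");pickle.dump(f,open('w1.pkl','wb'))
im=f["image"].copy()
for k in [[516,-124],[516.7,-188]]: 
    q=proj(f,[*k,86]);print(q.round(1));cv2.circle(im,tuple(q.astype(int)),2,(255,255,255),-1)
cv2.imwrite('pics/w1b.png',im[:,:,::-1])
```

```text
2.825 [ 518.2 -122.4  231. ] [-3.141 -0.     1.592] {'tx': np.float64(-1.6), 'ty': np.float64(-2.2), 'tz': np.float64(91.0), 'wz': np.float64(0.002)}
[315.9 228.2]
[315.2 309.8]
```

View pics/w1b.png

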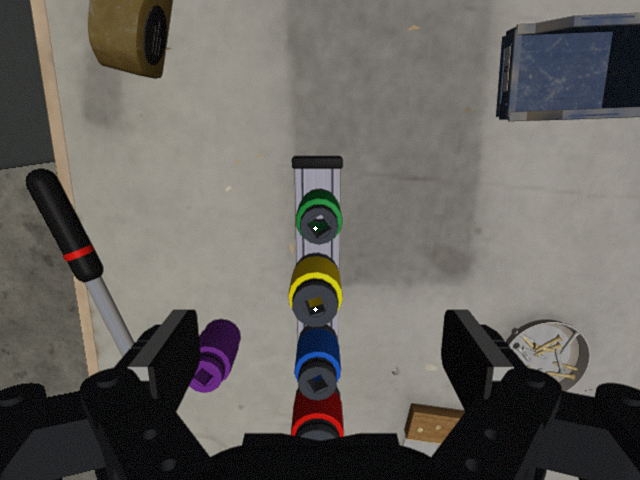

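Green's top is centred at (319,225), almost under the TCP, and yellow's is at (315,302). I descend and grasp green.

Emit:
arm_command(
  deltas=[
    {"hand":85,"tx":0,"ty":0,"tz":40,"wx":0,"wy":0,"wz":0},
    {"hand":85,"tx":0,"ty":0,"tz":56,"wx":0,"wy":0,"wz":0},
    {"hand":85,"tx":0,"ty":0,"tz":50,"wx":0,"wy":0,"wz":0},
    {"hand":85,"tx":0,"ty":0,"tz":35,"wx":0,"wy":0,"wz":0},
    {"hand":85,"tx":0,"ty":0,"tz":15,"wx":0,"wy":0,"wz":0},
    {"hand":55,"tx":0,"ty":0,"tz":0,"wx":0,"wy":0,"wz":0},
    {"hand":25,"tx":0,"ty":0,"tz":0,"wx":0,"wy":0,"wz":0},
    {"hand":25,"tx":0,"ty":0,"tz":0,"wx":0,"wy":0,"wz":0},
  ],
  squeeze=50,
)

```text
clock: 3.88
eef_pos: [519.2, -122.6, 36.9]
tcp_rot: [3.14, 0.001, 1.593]
contact_force: [-4.1, 0.4, 11.9]
opening: 0.406
grasp_force: 48.5
```

Emit:
arm_command(
  deltas=[
    {"hand":25,"tx":0,"ty":0,"tz":0,"wx":0,"wy":0,"wz":0},
    {"hand":25,"tx":0,"ty":0,"tz":0,"wx":0,"wy":0,"wz":0},
  ],
)

```text
clock: 4.12
eef_pos: [519.2, -122.6, 37.0]
tcp_rot: [3.139, 0.0, 1.592]
contact_force: [-1.9, 1.1, 8.2]
opening: 0.408
grasp_force: 49.2
```

Emit:
arm_command(
  deltas=[
    {"hand":25,"tx":0,"ty":0,"tz":-15,"wx":0,"wy":0,"wz":0},
    {"hand":25,"tx":0,"ty":0,"tz":-35,"wx":0,"wy":0,"wz":0},
    {"hand":25,"tx":0,"ty":0,"tz":-40,"wx":0,"wy":0,"wz":0},
    {"hand":25,"tx":10,"ty":0,"tz":-20,"wx":0,"wy":0,"wz":-0.1},
    {"hand":25,"tx":40,"ty":0,"tz":0,"wx":0,"wy":0,"wz":-0.1},
    {"hand":25,"tx":45,"ty":0,"tz":0,"wx":0,"wy":0,"wz":-0.09},
    {"hand":25,"tx":20,"ty":7,"tz":0,"wx":0,"wy":0,"wz":0},
    {"hand":25,"tx":0,"ty":0,"tz":0,"wx":0,"wy":0,"wz":0},
  ],
)

```text
clock: 5.12
eef_pos: [504.1, -6.5, 146.4]
tcp_rot: [3.14, 0.0, 1.885]
contact_force: [0.4, -0.6, -1.8]
opening: 0.411
grasp_force: 50.4
```

Run:
```python
from h import *
from rig import r,imaging
s=r.sense();print(s["clock"],s["eef_pos"].round(1),s["tcp_rot"].round(3),s["opening"],go(s,[516.5,115,137],1.885))
f=imaging.grab_frame("wrist");pickle.dump(f,open('w2.pkl','wb'))
im=f["image"].copy()
for k in [[455.8, 302.4], [476.2, 239.6], [496.6, 176.9], [517.1, 114.1]]: 
    q=proj(f,[*k,48]);print(q.round(1));cv2.circle(im,tuple(q.astype(int)),2,(255,0,0),-1)
cv2.imwrite('pics/w2.png',im[:,:,::-1])
```

```text
5.125 [504.1  -6.5 146.4] [3.14  0.    1.885] 0.4113183020564529 {'tx': np.float64(111.7), 'ty': np.float64(49.4), 'tz': np.float64(9.4), 'wz': np.float64(-0.0)}
[ 441.5 -496.9]
[ 429.3 -280. ]
[ 419.4 -102.9]
[411.2  44.9]
```

View pics/w2.png

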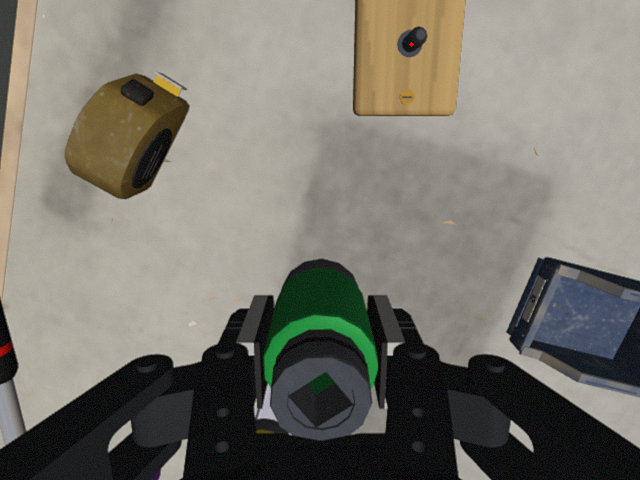

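The peg's tip is at (420,34) and its base at (408,45). The projected estimate is about 9 px short, so I recompute from both points.

Run:
```python
from h import *
from rig import r
s=r.sense()
f=pickle.load(open('w2.pkl','rb'))
print(onz(f,420,34,48).round(1),onz(f,407.5,44.5,20).round(1))
# held socket: top face centre px 320,397 ; foot height = tcp-23 => top = tcp+49
print("socket top",onz(f,320,397,s["eef_pos"][2]+49).round(1))
hs=cv2.cvtColor(f["image"],cv2.COLOR_RGB2HSV);m=((hs[:,:,0]>12)&(hs[:,:,0]<24)&(hs[:,:,1]>90)&(hs[:,:,2]>110))[:120,340:480]
for v in(5,60,100):
    x=np.flatnonzero(m[v])+340;a,b=onz(f,x[0],v,20),onz(f,x[-1]+1,v,20);print(v,x[0],x[-1],((a+b)/2).round(1),np.linalg.norm(a-b).round(1))
```

```text
[519.6 120.5  48. ] [518.9 119.7  20. ]
socket top [504.5  -5.  195.2]
5 359 464 [513.8 140.1  20. ] 61.6
60 357 459 [522.6 112.   20. ] 61.9
100 356 455 [529.5  90.3  20. ] 61.7
```

Emit:
arm_command(
  deltas=[
    {"hand":25,"tx":20,"ty":9,"tz":0,"wx":0,"wy":0,"wz":0},
    {"hand":25,"tx":45,"ty":21,"tz":0,"wx":0,"wy":0,"wz":0},
    {"hand":25,"tx":38,"ty":17,"tz":0,"wx":0,"wy":0,"wz":0},
    {"hand":25,"tx":11.5,"ty":6,"tz":15,"wx":0,"wy":0,"wz":0},
    {"hand":25,"tx":0,"ty":0,"tz":30,"wx":0,"wy":0,"wz":0},
    {"hand":25,"tx":0,"ty":0,"tz":20,"wx":0,"wy":0,"wz":0},
    {"hand":25,"tx":0,"ty":0,"tz":3,"wx":0,"wy":0,"wz":0},
    {"hand":25,"tx":0,"ty":0,"tz":0,"wx":0,"wy":0,"wz":0},
  ],
)

```text
clock: 6.18
eef_pos: [519.4, 116.9, 77.4]
tcp_rot: [-3.141, 0.0, 1.882]
contact_force: [0.3, -0.2, -1.3]
opening: 0.41
grasp_force: 50.4
```

Run:
```python
from h import *
from rig import r,imaging
s=r.sense();print(s["clock"],s["eef_pos"].round(1),s["tcp_rot"].round(3),s["opening"],go(s,[518.9,118.7,43],1.885))
a=imaging.grab_frame("wrist")["image"][100:440,140:540]
g=imaging.grab_frame("scene")["image"][150:270,200:350]
cv2.imwrite('pics/w3.png',np.hstack([a,cv2.resize(g,(425,340))[:,:400]])[:,:,::-1])
```

```text
6.175 [519.4 116.9  77.4] [-3.141  0.     1.882] 0.4096161215178836 {'tx': np.float64(1.9), 'ty': np.float64(0.1), 'tz': np.float64(34.4), 'wz': np.float64(-0.003)}
```

View pics/w3.png

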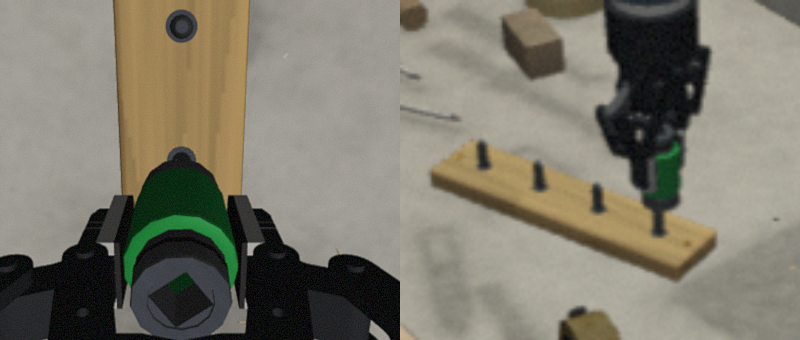

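The socket hangs over the rightmost peg and is well aligned across the board: the next peg is at crop (180,25), in the gripper's centre plane. I lower it.

Emit:
arm_command(
  deltas=[
    {"hand":25,"tx":1.8,"ty":0,"tz":3,"wx":0,"wy":0,"wz":0},
    {"hand":25,"tx":0,"ty":0,"tz":9,"wx":0,"wy":0,"wz":0},
    {"hand":25,"tx":0,"ty":0,"tz":12,"wx":0,"wy":0,"wz":0},
    {"hand":25,"tx":0,"ty":0,"tz":6,"wx":0,"wy":0,"wz":0},
    {"hand":25,"tx":0,"ty":0,"tz":2,"wx":0,"wy":0,"wz":0},
    {"hand":25,"tx":0,"ty":0,"tz":1,"wx":0,"wy":0,"wz":0},
    {"hand":25,"tx":0,"ty":0,"tz":0,"wx":0,"wy":0,"wz":0},
  ],
)

```text
clock: 7.15
eef_pos: [518.8, 119.4, 44.4]
tcp_rot: [3.141, 0.0, 1.883]
contact_force: [0.1, 0.5, -2.7]
opening: 0.41
grasp_force: 50.4
```

Emit:
arm_command(
  deltas=[
    {"hand":25,"tx":0,"ty":0,"tz":1,"wx":0,"wy":0,"wz":0},
    {"hand":25,"tx":0,"ty":0,"tz":0.7,"wx":0,"wy":0,"wz":0},
    {"hand":25,"tx":0,"ty":0,"tz":0,"wx":0,"wy":0,"wz":0},
  ],
)

```text
clock: 7.52
eef_pos: [518.8, 119.4, 43.0]
tcp_rot: [3.141, 0.0, 1.883]
contact_force: [-2.0, -0.5, 4.3]
opening: 0.405
grasp_force: 50.9
```

Contact is felt (+7 N change), so the foot is on the board. Release, rise and return for yellow.

Emit:
arm_command(
  deltas=[
    {"hand":45,"tx":0,"ty":0,"tz":0,"wx":0,"wy":0,"wz":0},
    {"hand":65,"tx":0,"ty":0,"tz":0,"wx":0,"wy":0,"wz":0},
    {"hand":85,"tx":0,"ty":0,"tz":0,"wx":0,"wy":0,"wz":0},
    {"hand":85,"tx":0,"ty":0,"tz":-25,"wx":0,"wy":0,"wz":0},
    {"hand":85,"tx":0,"ty":0,"tz":-50,"wx":0,"wy":0,"wz":0},
    {"hand":85,"tx":0,"ty":0,"tz":-40,"wx":0,"wy":0,"wz":0.1},
    {"hand":85,"tx":0,"ty":0,"tz":-15,"wx":0,"wy":0,"wz":0.1},
    {"hand":85,"tx":0,"ty":0,"tz":0,"wx":0,"wy":0,"wz":0.09},
  ],
)

```text
clock: 8.52
eef_pos: [519.6, 119.5, 174.3]
tcp_rot: [3.138, -0.001, 1.59]
contact_force: [0.4, -0.3, -1.1]
opening: 0.99
grasp_force: 0.0
```

Emit:
arm_command(
  deltas=[
    {"hand":85,"tx":-30,"ty":-1,"tz":0,"wx":0,"wy":0,"wz":0},
    {"hand":85,"tx":-55,"ty":-1.5,"tz":0,"wx":0,"wy":0,"wz":0},
    {"hand":85,"tx":-57,"ty":-1.5,"tz":0,"wx":0,"wy":0,"wz":0},
    {"hand":85,"tx":-57,"ty":-1.5,"tz":0,"wx":0,"wy":0,"wz":0},
    {"hand":85,"tx":-55,"ty":-1.5,"tz":0,"wx":0,"wy":0,"wz":0},
    {"hand":85,"tx":-35,"ty":-1,"tz":0,"wx":0,"wy":0,"wz":0},
    {"hand":85,"tx":-13,"ty":0,"tz":0,"wx":0,"wy":0,"wz":0},
    {"hand":85,"tx":0,"ty":0,"tz":0,"wx":0,"wy":0,"wz":0},
  ],
)

```text
clock: 9.52
eef_pos: [517.2, -182.9, 172.4]
tcp_rot: [-3.141, -0.0, 1.592]
contact_force: [-1.3, 0.4, -0.3]
opening: 0.995
grasp_force: 0.0
```

Run:
```python
from h import *
from rig import r,imaging
s=r.sense();print(s["clock"],s["eef_pos"].round(1),s["tcp_rot"].round(3),s["opening"],s["contact_force"].round(1))
f=imaging.grab_frame("wrist");g=imaging.grab_frame("scene")
pickle.dump(f,open('w4.pkl','wb'))
print([proj(f,[517,y,86]).round(1) for y in(-184,-254)])
cv2.imwrite('pics/w4.png',np.hstack([f["image"][100:480,120:520],cv2.resize(g["image"][170:302,200:339],(400,380))])[:,:,::-1])
```

```text
9.525 [ 517.2 -182.9  172.4] [-3.141 -0.     1.592] 0.9954404686891433 [-1.3  0.4 -0.3]
[array([318.3, 252.2]), array([316.1, 358.4])]
```

View pics/w4.png

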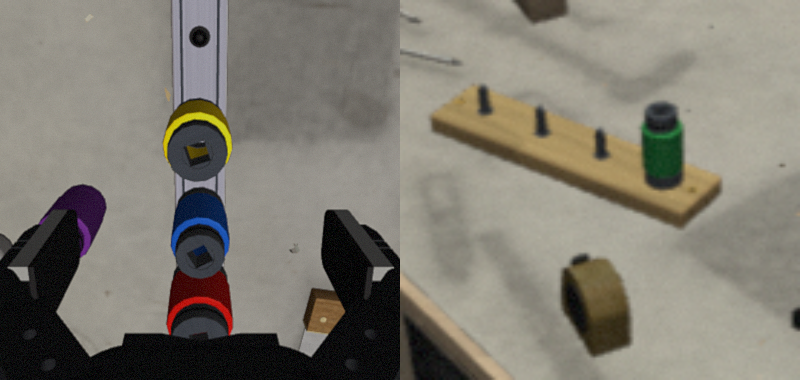

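Green stands upright on the rightmost peg. Yellow's top, at (318,250), is under the TCP. Grasp yellow.

Emit:
arm_command(
  deltas=[
    {"hand":85,"tx":0,"ty":0,"tz":35,"wx":0,"wy":0,"wz":0},
    {"hand":85,"tx":0,"ty":0,"tz":50,"wx":0,"wy":0,"wz":0},
    {"hand":85,"tx":0,"ty":0,"tz":35,"wx":0,"wy":0,"wz":0},
    {"hand":85,"tx":0,"ty":0,"tz":15,"wx":0,"wy":0,"wz":0},
    {"hand":60,"tx":0,"ty":0,"tz":0,"wx":0,"wy":0,"wz":0},
    {"hand":30,"tx":0,"ty":0,"tz":0,"wx":0,"wy":0,"wz":0},
    {"hand":30,"tx":0,"ty":0,"tz":0,"wx":0,"wy":0,"wz":0},
    {"hand":30,"tx":0,"ty":0,"tz":0,"wx":0,"wy":0,"wz":0},
  ],
)

```text
clock: 10.62
eef_pos: [518.2, -183.0, 39.2]
tcp_rot: [3.14, 0.001, 1.593]
contact_force: [-1.6, 2.5, 6.3]
opening: 0.497
grasp_force: 51.4
```

Emit:
arm_command(
  deltas=[
    {"hand":30,"tx":0,"ty":0,"tz":0,"wx":0,"wy":0,"wz":0},
    {"hand":30,"tx":0,"ty":0,"tz":0,"wx":0,"wy":0,"wz":0},
  ],
)

```text
clock: 10.88
eef_pos: [518.2, -183.0, 39.2]
tcp_rot: [3.139, 0.001, 1.593]
contact_force: [-1.6, 2.6, 6.7]
opening: 0.493
grasp_force: 51.4
```

Emit:
arm_command(
  deltas=[
    {"hand":30,"tx":0,"ty":0,"tz":-15,"wx":0,"wy":0,"wz":0},
    {"hand":30,"tx":0,"ty":0,"tz":-40,"wx":0,"wy":0,"wz":0},
    {"hand":30,"tx":0,"ty":0,"tz":-45,"wx":0,"wy":0,"wz":0},
    {"hand":30,"tx":0,"ty":0,"tz":-20,"wx":0,"wy":0,"wz":-0.1},
    {"hand":30,"tx":0,"ty":0,"tz":0,"wx":0,"wy":0,"wz":-0.1},
    {"hand":30,"tx":0,"ty":0,"tz":0,"wx":0,"wy":0,"wz":-0.09},
    {"hand":30,"tx":30,"ty":8,"tz":0,"wx":0,"wy":0,"wz":0},
    {"hand":30,"tx":55,"ty":15,"tz":0,"wx":0,"wy":0,"wz":0},
  ],
)

```text
clock: 11.88
eef_pos: [513.5, -95.2, 158.9]
tcp_rot: [3.14, 0.001, 1.88]
contact_force: [0.9, 0.9, -2.5]
opening: 0.492
grasp_force: 51.6
```

Emit:
arm_command(
  deltas=[
    {"hand":30,"tx":60,"ty":16,"tz":0,"wx":0,"wy":0,"wz":0},
    {"hand":30,"tx":60,"ty":16,"tz":0,"wx":0,"wy":0,"wz":0},
    {"hand":30,"tx":60,"ty":16,"tz":0,"wx":0,"wy":0,"wz":0},
    {"hand":30,"tx":50,"ty":14,"tz":0,"wx":0,"wy":0,"wz":0},
    {"hand":30,"tx":28,"ty":8,"tz":0,"wx":0,"wy":0,"wz":0},
    {"hand":30,"tx":10,"ty":2,"tz":0,"wx":0,"wy":0,"wz":0},
    {"hand":30,"tx":0,"ty":0,"tz":0,"wx":0,"wy":0,"wz":0},
  ],
)

```text
clock: 12.75
eef_pos: [499.3, 182.3, 158.1]
tcp_rot: [3.141, 0.0, 1.884]
contact_force: [-0.5, -0.5, -3.2]
opening: 0.49
grasp_force: 51.6
```

Run:
```python
from h import *
from rig import r,imaging
s=r.sense();print(s["clock"],s["eef_pos"].round(1),s["tcp_rot"].round(3),s["opening"],go(s,[499,182.5,81],1.885))
f=imaging.grab_frame("wrist")
pickle.dump(f,open('w5.pkl','wb'))
print([proj(f,[x,y,48]).round(1) for x,y in([478.7,245],[458.5,307.5])])
cv2.imwrite('pics/w5.png',f["image"][:,:,::-1])
```

```text
12.75 [499.3 182.3 158.1] [3.141 0.    1.884] 0.48976295615161297 {'tx': np.float64(0.2), 'ty': np.float64(-0.2), 'tz': np.float64(77.1), 'wz': np.float64(-0.001)}
[array([317.9, 131.2]), array([317.7,   6.7])]
```

View pics/w5.png

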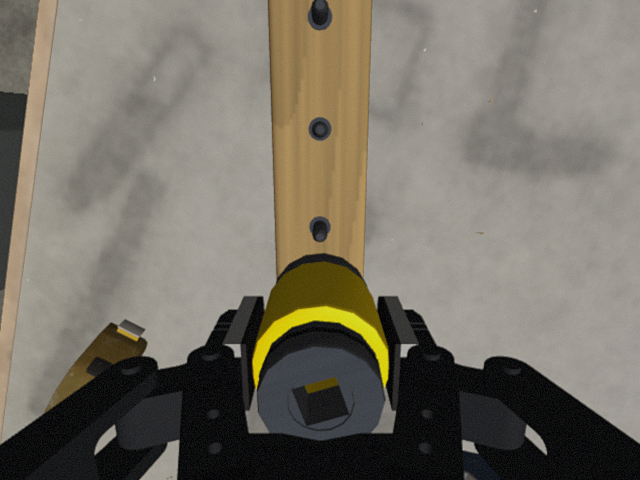

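The remaining pegs are at (320,230), (320,129) and (320,5), within 2 px of prediction. The lane is good, so I lower yellow.

Emit:
arm_command(
  deltas=[
    {"hand":30,"tx":1,"ty":1,"tz":25,"wx":0,"wy":0,"wz":0},
    {"hand":30,"tx":0,"ty":0,"tz":35,"wx":0,"wy":0,"wz":0},
    {"hand":30,"tx":0,"ty":0,"tz":17,"wx":0,"wy":0,"wz":0},
    {"hand":30,"tx":0,"ty":0,"tz":12,"wx":0,"wy":0,"wz":0},
    {"hand":30,"tx":0,"ty":0,"tz":12,"wx":0,"wy":0,"wz":0},
    {"hand":30,"tx":0,"ty":0,"tz":7,"wx":0,"wy":0,"wz":0},
    {"hand":30,"tx":0,"ty":0,"tz":2,"wx":0,"wy":0,"wz":0},
    {"hand":30,"tx":0,"ty":0,"tz":1,"wx":0,"wy":0,"wz":0},
  ],
)

```text
clock: 13.8
eef_pos: [500.3, 183.8, 46.8]
tcp_rot: [3.141, -0.0, 1.883]
contact_force: [-0.4, 0.2, -2.5]
opening: 0.489
grasp_force: 51.5
```

Emit:
arm_command(
  deltas=[
    {"hand":30,"tx":0,"ty":0,"tz":0,"wx":0,"wy":0,"wz":0},
  ],
)

```text
clock: 13.92
eef_pos: [500.2, 183.7, 46.9]
tcp_rot: [3.141, -0.0, 1.883]
contact_force: [0.8, -0.6, -3.4]
opening: 0.495
grasp_force: 51.5
```

Emit:
arm_command(
  deltas=[
    {"hand":30,"tx":0,"ty":0,"tz":1,"wx":0,"wy":0,"wz":0},
    {"hand":30,"tx":0,"ty":0,"tz":1,"wx":0,"wy":0,"wz":0},
    {"hand":30,"tx":0,"ty":0,"tz":0,"wx":0,"wy":0,"wz":0},
  ],
)

```text
clock: 14.3
eef_pos: [500.2, 183.7, 45.2]
tcp_rot: [3.141, -0.0, 1.883]
contact_force: [-1.8, -0.7, 5.4]
opening: 0.492
grasp_force: 52.6
```

Contact again. Release and go to blue.

Emit:
arm_command(
  deltas=[
    {"hand":50,"tx":0,"ty":0,"tz":0,"wx":0,"wy":0,"wz":0},
    {"hand":70,"tx":0,"ty":0,"tz":0,"wx":0,"wy":0,"wz":0},
    {"hand":85,"tx":0,"ty":0,"tz":0,"wx":0,"wy":0,"wz":0},
    {"hand":85,"tx":0,"ty":0,"tz":-25,"wx":0,"wy":0,"wz":0},
    {"hand":85,"tx":0,"ty":0,"tz":-50,"wx":0,"wy":0,"wz":0},
    {"hand":85,"tx":0,"ty":0,"tz":-40,"wx":0,"wy":0,"wz":0.1},
    {"hand":85,"tx":0,"ty":0,"tz":-15,"wx":0,"wy":0,"wz":0.1},
    {"hand":85,"tx":0,"ty":0,"tz":0,"wx":0,"wy":0,"wz":0.09},
  ],
)

```text
clock: 15.3
eef_pos: [500.9, 183.9, 176.3]
tcp_rot: [3.139, -0.001, 1.59]
contact_force: [0.4, -0.2, -0.5]
opening: 0.993
grasp_force: 0.0
```

Emit:
arm_command(
  deltas=[
    {"hand":85,"tx":-30,"ty":1,"tz":0,"wx":0,"wy":0,"wz":0},
    {"hand":85,"tx":-55,"ty":1,"tz":0,"wx":0,"wy":0,"wz":0},
    {"hand":85,"tx":-60,"ty":1.5,"tz":0,"wx":0,"wy":0,"wz":0},
    {"hand":85,"tx":-60,"ty":1.5,"tz":0,"wx":0,"wy":0,"wz":0},
    {"hand":85,"tx":-60,"ty":1.5,"tz":0,"wx":0,"wy":0,"wz":0},
    {"hand":85,"tx":-60,"ty":1.5,"tz":0,"wx":0,"wy":0,"wz":0},
    {"hand":85,"tx":-55,"ty":1,"tz":0,"wx":0,"wy":0,"wz":0},
    {"hand":85,"tx":-36,"ty":1,"tz":0,"wx":0,"wy":0,"wz":0},
  ],
)

```text
clock: 16.3
eef_pos: [518.9, -234.6, 174.5]
tcp_rot: [3.141, 0.0, 1.591]
contact_force: [0.0, 0.9, -0.7]
opening: 1.0
grasp_force: 0.0
```

Emit:
arm_command(
  deltas=[
    {"hand":85,"tx":-18,"ty":0,"tz":0,"wx":0,"wy":0,"wz":0},
    {"hand":85,"tx":0,"ty":0,"tz":0,"wx":0,"wy":0,"wz":0},
  ],
)

```text
clock: 16.55
eef_pos: [519.4, -250.3, 174.4]
tcp_rot: [-3.141, -0.0, 1.591]
contact_force: [-0.6, 0.7, 0.1]
opening: 0.998
grasp_force: 0.0
```

Run:
```python
from h import *
from rig import r,imaging
s=r.sense();print(s["clock"],s["eef_pos"].round(1),s["tcp_rot"].round(3),s["opening"],s["contact_force"].round(1))
f=imaging.grab_frame("wrist");g=imaging.grab_frame("scene")
print([proj(f,[518.5,y,86]).round(1) for y in(-252,-318)])
cv2.imwrite('pics/w6.png',np.hstack([f["image"][100:480,120:520],cv2.resize(g["image"][170:302,200:339],(400,380))])[:,:,::-1])
```

```text
16.55 [ 519.4 -250.3  174.4] [-3.141 -0.     1.591] 0.9979574572176744 [-0.6  0.7  0.1]
[array([317.1, 252. ]), array([315.1, 351.9])]
```

View pics/w6.png

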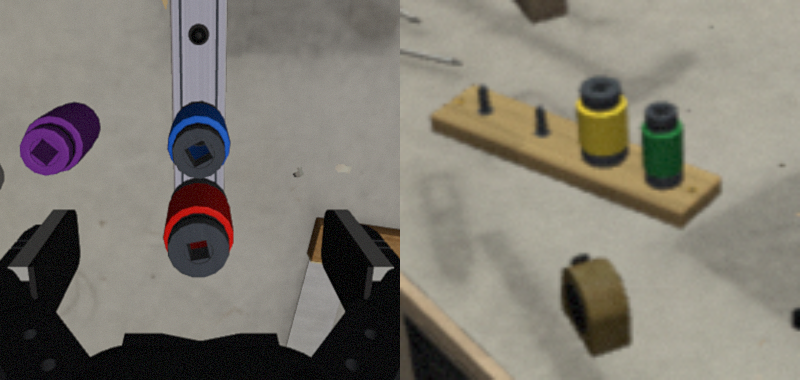

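Yellow and green stand properly. Blue's top, at (319,250), is under the TCP. Purple, at about (170,240), clears the fingers by some 20 mm. Grasp blue.

Emit:
arm_command(
  deltas=[
    {"hand":85,"tx":0,"ty":0,"tz":35,"wx":0,"wy":0,"wz":0},
    {"hand":85,"tx":0,"ty":0,"tz":50,"wx":0,"wy":0,"wz":0},
    {"hand":85,"tx":0,"ty":0,"tz":36,"wx":0,"wy":0,"wz":0},
    {"hand":85,"tx":0,"ty":0,"tz":16,"wx":0,"wy":0,"wz":0},
    {"hand":60,"tx":0,"ty":0,"tz":0,"wx":0,"wy":0,"wz":0},
    {"hand":28,"tx":0,"ty":0,"tz":0,"wx":0,"wy":0,"wz":0},
    {"hand":28,"tx":0,"ty":0,"tz":0,"wx":0,"wy":0,"wz":0},
    {"hand":28,"tx":0,"ty":0,"tz":0,"wx":0,"wy":0,"wz":0},
  ],
)

```text
clock: 17.65
eef_pos: [520.4, -250.4, 39.4]
tcp_rot: [3.14, 0.001, 1.593]
contact_force: [-0.9, 1.7, 5.9]
opening: 0.46
grasp_force: 49.9
```

Emit:
arm_command(
  deltas=[
    {"hand":28,"tx":0,"ty":0,"tz":0,"wx":0,"wy":0,"wz":0},
    {"hand":28,"tx":0,"ty":0,"tz":0,"wx":0,"wy":0,"wz":0},
  ],
)

```text
clock: 17.9
eef_pos: [520.4, -250.4, 39.4]
tcp_rot: [3.14, 0.001, 1.593]
contact_force: [-0.9, 2.6, 6.7]
opening: 0.458
grasp_force: 49.9
```

Emit:
arm_command(
  deltas=[
    {"hand":28,"tx":0,"ty":0,"tz":-15,"wx":0,"wy":0,"wz":0},
    {"hand":28,"tx":0,"ty":0,"tz":-40,"wx":0,"wy":0,"wz":0},
    {"hand":28,"tx":0,"ty":0,"tz":-45,"wx":0,"wy":0,"wz":0},
    {"hand":28,"tx":0,"ty":0,"tz":-20,"wx":0,"wy":0,"wz":-0.1},
    {"hand":28,"tx":0,"ty":0,"tz":0,"wx":0,"wy":0,"wz":-0.1},
    {"hand":28,"tx":0,"ty":0,"tz":0,"wx":0,"wy":0,"wz":-0.09},
    {"hand":28,"tx":30,"ty":7,"tz":0,"wx":0,"wy":0,"wz":0},
    {"hand":28,"tx":55,"ty":13,"tz":0,"wx":0,"wy":0,"wz":0},
  ],
)

```text
clock: 18.9
eef_pos: [513.0, -163.5, 159.0]
tcp_rot: [3.14, 0.002, 1.88]
contact_force: [0.6, 1.0, -2.4]
opening: 0.456
grasp_force: 51.1
```

Emit:
arm_command(
  deltas=[
    {"hand":28,"tx":60,"ty":14,"tz":0,"wx":0,"wy":0,"wz":0},
    {"hand":28,"tx":60,"ty":14,"tz":0,"wx":0,"wy":0,"wz":0},
    {"hand":28,"tx":60,"ty":14,"tz":0,"wx":0,"wy":0,"wz":0},
    {"hand":28,"tx":60,"ty":14,"tz":0,"wx":0,"wy":0,"wz":0},
    {"hand":28,"tx":60,"ty":14,"tz":0,"wx":0,"wy":0,"wz":0},
    {"hand":28,"tx":55,"ty":13,"tz":0,"wx":0,"wy":0,"wz":0},
    {"hand":28,"tx":32,"ty":8,"tz":0,"wx":0,"wy":0,"wz":0},
    {"hand":28,"tx":12,"ty":3,"tz":0,"wx":0,"wy":0,"wz":0},
  ],
)

```text
clock: 19.9
eef_pos: [479.4, 247.4, 158.7]
tcp_rot: [3.14, -0.0, 1.885]
contact_force: [-0.6, -0.2, -3.4]
opening: 0.459
grasp_force: 51.1
```

Emit:
arm_command(
  deltas=[
    {"hand":28,"tx":0,"ty":0,"tz":0,"wx":0,"wy":0,"wz":0},
  ],
)

```text
clock: 20.02
eef_pos: [479.5, 245.6, 158.2]
tcp_rot: [3.141, 0.0, 1.884]
contact_force: [-0.3, -0.9, -3.4]
opening: 0.457
grasp_force: 51.1
```

Run:
```python
from h import *
from rig import r,imaging
s=r.sense();print(s["clock"],s["eef_pos"].round(1),s["tcp_rot"].round(3),s["opening"],go(s,[479.7,246,81],1.885))
f=imaging.grab_frame("wrist")
im=f["image"];print(proj(f,[459,308,48]).round(1),proj(f,[459,308,20]).round(1))
b=im[60:215,285:355];m=(b.max(2)<75).astype(np.uint8)
n,l,st,c=cv2.connectedComponentsWithStats(m)
print([(st[i].tolist(),(c[i]+[285,60]).round(1).tolist()) for i in range(1,n) if st[i,4]>40])
cv2.imwrite('pics/w7.png',im[:,:,::-1])
```

```text
20.025 [479.5 245.6 158.2] [3.141 0.    1.884] 0.45707320761785475 {'tx': np.float64(0.3), 'ty': np.float64(0.3), 'tz': np.float64(77.2), 'wz': np.float64(-0.001)}
[317.8 131.8] [318.  130.8]
[([25, 61, 19, 19, 210], [318.4, 129.8])]
```

The next peg is at (318.4,129.8) against a predicted (317.8,131.8). Alignment is good; lower blue.

Emit:
arm_command(
  deltas=[
    {"hand":28,"tx":1,"ty":0.5,"tz":25,"wx":0,"wy":0,"wz":0},
    {"hand":28,"tx":0,"ty":0,"tz":35,"wx":0,"wy":0,"wz":0},
    {"hand":28,"tx":0,"ty":0,"tz":17,"wx":0,"wy":0,"wz":0},
    {"hand":28,"tx":0,"ty":0,"tz":12,"wx":0,"wy":0,"wz":0},
    {"hand":28,"tx":0,"ty":0,"tz":12,"wx":0,"wy":0,"wz":0},
    {"hand":28,"tx":0,"ty":0,"tz":7,"wx":0,"wy":0,"wz":0},
    {"hand":28,"tx":0,"ty":0,"tz":2,"wx":0,"wy":0,"wz":0},
    {"hand":28,"tx":0,"ty":0,"tz":1,"wx":0,"wy":0,"wz":0},
  ],
)

```text
clock: 21.08
eef_pos: [479.9, 246.9, 46.8]
tcp_rot: [3.141, -0.0, 1.883]
contact_force: [0.5, -0.0, -1.7]
opening: 0.455
grasp_force: 51.0
```

Emit:
arm_command(
  deltas=[
    {"hand":28,"tx":0,"ty":0,"tz":1,"wx":0,"wy":0,"wz":0},
    {"hand":28,"tx":0,"ty":0,"tz":0.8,"wx":0,"wy":0,"wz":0},
    {"hand":28,"tx":0,"ty":0,"tz":0,"wx":0,"wy":0,"wz":0},
  ],
)

```text
clock: 21.45
eef_pos: [479.9, 246.9, 45.4]
tcp_rot: [3.141, -0.0, 1.883]
contact_force: [-2.0, -0.6, 5.0]
opening: 0.451
grasp_force: 51.8
```

Emit:
arm_command(
  deltas=[
    {"hand":50,"tx":0,"ty":0,"tz":0,"wx":0,"wy":0,"wz":0},
    {"hand":70,"tx":0,"ty":0,"tz":0,"wx":0,"wy":0,"wz":0},
    {"hand":85,"tx":0,"ty":0,"tz":0,"wx":0,"wy":0,"wz":0},
    {"hand":85,"tx":0,"ty":0,"tz":-25,"wx":0,"wy":0,"wz":0},
    {"hand":85,"tx":0,"ty":0,"tz":-50,"wx":0,"wy":0,"wz":0},
    {"hand":85,"tx":0,"ty":0,"tz":-40,"wx":0,"wy":0,"wz":0.1},
    {"hand":85,"tx":0,"ty":0,"tz":-15,"wx":0,"wy":0,"wz":0.1},
    {"hand":85,"tx":0,"ty":0,"tz":0,"wx":0,"wy":0,"wz":0.09},
  ],
)

```text
clock: 22.45
eef_pos: [480.6, 247.1, 176.5]
tcp_rot: [3.139, -0.001, 1.59]
contact_force: [0.4, -0.8, -0.7]
opening: 0.993
grasp_force: 0.0
```

Emit:
arm_command(
  deltas=[
    {"hand":85,"tx":-30,"ty":1.5,"tz":0,"wx":0,"wy":0,"wz":0},
    {"hand":85,"tx":-55,"ty":3,"tz":0,"wx":0,"wy":0,"wz":0},
    {"hand":85,"tx":-60,"ty":3,"tz":0,"wx":0,"wy":0,"wz":0},
    {"hand":85,"tx":-60,"ty":3,"tz":0,"wx":0,"wy":0,"wz":0},
    {"hand":85,"tx":-60,"ty":3,"tz":0,"wx":0,"wy":0,"wz":0},
    {"hand":85,"tx":-60,"ty":3,"tz":0,"wx":0,"wy":0,"wz":0},
    {"hand":85,"tx":-60,"ty":3,"tz":0,"wx":0,"wy":0,"wz":0},
    {"hand":85,"tx":-60,"ty":3,"tz":0,"wx":0,"wy":0,"wz":0},
  ],
)

```text
clock: 23.45
eef_pos: [511.9, -199.8, 174.9]
tcp_rot: [3.141, 0.0, 1.593]
contact_force: [0.8, 0.7, -0.4]
opening: 0.993
grasp_force: 0.0
```

Emit:
arm_command(
  deltas=[
    {"hand":85,"tx":-60,"ty":3,"tz":0,"wx":0,"wy":0,"wz":0},
    {"hand":85,"tx":-38,"ty":2,"tz":0,"wx":0,"wy":0,"wz":0},
    {"hand":85,"tx":-18,"ty":1,"tz":0,"wx":0,"wy":0,"wz":0},
    {"hand":85,"tx":0,"ty":0,"tz":0,"wx":0,"wy":0,"wz":0},
  ],
)

```text
clock: 23.95
eef_pos: [520.3, -313.9, 174.5]
tcp_rot: [-3.141, -0.0, 1.591]
contact_force: [0.4, 0.8, -0.4]
opening: 0.997
grasp_force: 0.0
```

Run:
```python
from h import *
from rig import r,imaging
s=r.sense();print(s["clock"],s["eef_pos"].round(1),s["tcp_rot"].round(3),s["opening"],s["contact_force"].round(1))
f=imaging.grab_frame("wrist");g=imaging.grab_frame("scene")
print([proj(f,[520,y,86]).round(1) for y in(-315,)])
cv2.imwrite('pics/w8.png',np.hstack([f["image"][100:480,120:520],cv2.resize(g["image"][170:302,200:339],(400,380))])[:,:,::-1])
```

```text
23.95 [ 520.3 -313.9  174.5] [-3.141 -0.     1.591] 0.9974669496881717 [ 0.4  0.8 -0.4]
[array([318.1, 251.1])]
```

View pics/w8.png

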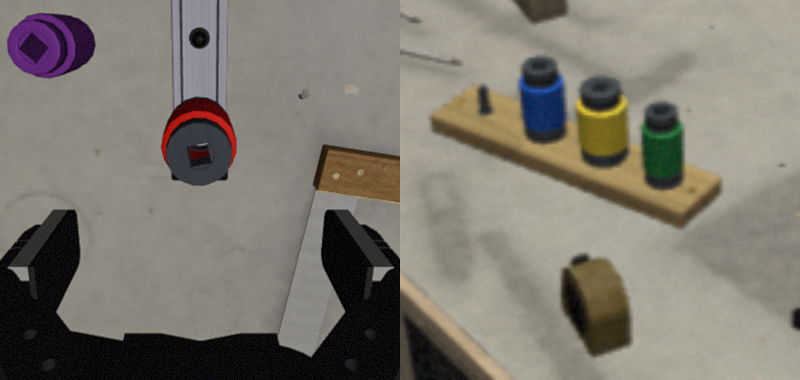

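Blue, yellow and green stand upright. Red's top, at (319,251), is under the TCP. Grasp red.

Emit:
arm_command(
  deltas=[
    {"hand":85,"tx":-1,"ty":0,"tz":35,"wx":0,"wy":0,"wz":0},
    {"hand":85,"tx":0,"ty":0,"tz":50,"wx":0,"wy":0,"wz":0},
    {"hand":85,"tx":0,"ty":0,"tz":36,"wx":0,"wy":0,"wz":0},
    {"hand":85,"tx":0,"ty":0,"tz":16,"wx":0,"wy":0,"wz":0},
    {"hand":65,"tx":0,"ty":0,"tz":0,"wx":0,"wy":0,"wz":0},
    {"hand":35,"tx":0,"ty":0,"tz":0,"wx":0,"wy":0,"wz":0},
    {"hand":35,"tx":0,"ty":0,"tz":0,"wx":0,"wy":0,"wz":0},
    {"hand":35,"tx":0,"ty":0,"tz":0,"wx":0,"wy":0,"wz":0},
  ],
)

```text
clock: 25.05
eef_pos: [521.5, -315.0, 39.7]
tcp_rot: [3.139, 0.001, 1.593]
contact_force: [-0.7, 2.3, 7.4]
opening: 0.547
grasp_force: 51.8
```

Emit:
arm_command(
  deltas=[
    {"hand":35,"tx":0,"ty":0,"tz":0,"wx":0,"wy":0,"wz":0},
    {"hand":35,"tx":0,"ty":0,"tz":0,"wx":0,"wy":0,"wz":0},
  ],
)

```text
clock: 25.3
eef_pos: [521.5, -315.0, 39.8]
tcp_rot: [3.139, 0.001, 1.593]
contact_force: [-0.8, 2.6, 7.0]
opening: 0.551
grasp_force: 51.8
```

Emit:
arm_command(
  deltas=[
    {"hand":35,"tx":0,"ty":0,"tz":-15,"wx":0,"wy":0,"wz":0},
    {"hand":35,"tx":0,"ty":0,"tz":-40,"wx":0,"wy":0,"wz":0},
    {"hand":35,"tx":0,"ty":0,"tz":-45,"wx":0,"wy":0,"wz":0},
    {"hand":35,"tx":0,"ty":0,"tz":-20,"wx":0,"wy":0,"wz":-0.1},
    {"hand":35,"tx":0,"ty":0,"tz":0,"wx":0,"wy":0,"wz":-0.1},
    {"hand":35,"tx":0,"ty":0,"tz":0,"wx":0,"wy":0,"wz":-0.09},
    {"hand":35,"tx":30,"ty":7,"tz":0,"wx":0,"wy":0,"wz":0},
    {"hand":35,"tx":55,"ty":12,"tz":0,"wx":0,"wy":0,"wz":0},
  ],
)

```text
clock: 26.3
eef_pos: [513.0, -228.4, 159.2]
tcp_rot: [3.14, 0.002, 1.88]
contact_force: [-0.1, -0.3, -1.8]
opening: 0.547
grasp_force: 52.1
```

Emit:
arm_command(
  deltas=[
    {"hand":35,"tx":60,"ty":13,"tz":0,"wx":0,"wy":0,"wz":0},
    {"hand":35,"tx":60,"ty":13,"tz":0,"wx":0,"wy":0,"wz":0},
    {"hand":35,"tx":60,"ty":13,"tz":0,"wx":0,"wy":0,"wz":0},
    {"hand":35,"tx":60,"ty":13,"tz":0,"wx":0,"wy":0,"wz":0},
    {"hand":35,"tx":60,"ty":13,"tz":0,"wx":0,"wy":0,"wz":0},
    {"hand":35,"tx":60,"ty":13,"tz":0,"wx":0,"wy":0,"wz":0},
    {"hand":35,"tx":60,"ty":13,"tz":0,"wx":0,"wy":0,"wz":0},
    {"hand":35,"tx":60,"ty":13,"tz":0,"wx":0,"wy":0,"wz":0},
  ],
)

```text
clock: 27.3
eef_pos: [464.0, 263.0, 159.3]
tcp_rot: [3.14, -0.0, 1.883]
contact_force: [0.9, -0.0, -1.8]
opening: 0.547
grasp_force: 52.1
```

Emit:
arm_command(
  deltas=[
    {"hand":35,"tx":34,"ty":8,"tz":0,"wx":0,"wy":0,"wz":0},
    {"hand":35,"tx":13,"ty":3,"tz":0,"wx":0,"wy":0,"wz":0},
    {"hand":35,"tx":0,"ty":0,"tz":0,"wx":0,"wy":0,"wz":0},
    {"hand":35,"tx":0,"ty":0,"tz":0,"wx":0,"wy":0,"wz":0},
  ],
)

```text
clock: 27.8
eef_pos: [460.2, 307.7, 157.9]
tcp_rot: [-3.141, 0.0, 1.882]
contact_force: [0.5, 0.1, -1.9]
opening: 0.548
grasp_force: 52.1
```

Emit:
arm_command(
  deltas=[
    {"hand":35,"tx":1.5,"ty":0,"tz":25,"wx":0,"wy":0,"wz":0},
    {"hand":35,"tx":0,"ty":0,"tz":35,"wx":0,"wy":0,"wz":0},
    {"hand":35,"tx":0,"ty":0,"tz":17,"wx":0,"wy":0,"wz":0},
    {"hand":35,"tx":0,"ty":0,"tz":12,"wx":0,"wy":0,"wz":0},
    {"hand":35,"tx":0,"ty":0,"tz":12,"wx":0,"wy":0,"wz":0},
    {"hand":35,"tx":0,"ty":0,"tz":7,"wx":0,"wy":0,"wz":0},
    {"hand":35,"tx":0,"ty":0,"tz":1.5,"wx":0,"wy":0,"wz":0},
    {"hand":35,"tx":0,"ty":0,"tz":0.5,"wx":0,"wy":0,"wz":0},
  ],
)

```text
clock: 28.8
eef_pos: [459.9, 310.6, 48.0]
tcp_rot: [3.141, -0.0, 1.883]
contact_force: [-0.3, -0.2, -1.6]
opening: 0.55
grasp_force: 52.1
```

Emit:
arm_command(
  deltas=[
    {"hand":35,"tx":0,"ty":0,"tz":1,"wx":0,"wy":0,"wz":0},
    {"hand":35,"tx":0,"ty":0,"tz":0.8,"wx":0,"wy":0,"wz":0},
    {"hand":35,"tx":0,"ty":0,"tz":0,"wx":0,"wy":0,"wz":0},
  ],
)

```text
clock: 29.18
eef_pos: [459.7, 310.5, 46.1]
tcp_rot: [3.141, -0.0, 1.883]
contact_force: [-0.3, 0.2, -2.0]
opening: 0.55
grasp_force: 52.1
```

Emit:
arm_command(
  deltas=[
    {"hand":35,"tx":0,"ty":0,"tz":0.7,"wx":0,"wy":0,"wz":0},
    {"hand":35,"tx":0,"ty":0,"tz":0.3,"wx":0,"wy":0,"wz":0},
    {"hand":35,"tx":0,"ty":0,"tz":0,"wx":0,"wy":0,"wz":0},
  ],
)

```text
clock: 29.55
eef_pos: [459.8, 310.5, 45.7]
tcp_rot: [3.141, -0.0, 1.883]
contact_force: [-3.0, -1.8, 7.8]
opening: 0.549
grasp_force: 53.1
```

Contact. Release, rise, and check the result.

Emit:
arm_command(
  deltas=[
    {"hand":55,"tx":0,"ty":0,"tz":0,"wx":0,"wy":0,"wz":0},
    {"hand":75,"tx":0,"ty":0,"tz":0,"wx":0,"wy":0,"wz":0},
    {"hand":85,"tx":0,"ty":0,"tz":0,"wx":0,"wy":0,"wz":0},
    {"hand":85,"tx":0,"ty":0,"tz":-25,"wx":0,"wy":0,"wz":0},
    {"hand":85,"tx":0,"ty":0,"tz":-50,"wx":0,"wy":0,"wz":0},
    {"hand":85,"tx":0,"ty":0,"tz":-55,"wx":0,"wy":0,"wz":0},
    {"hand":85,"tx":0,"ty":0,"tz":-40,"wx":0,"wy":0,"wz":0},
    {"hand":85,"tx":0,"ty":0,"tz":-10,"wx":0,"wy":0,"wz":0},
  ],
)

```text
clock: 30.55
eef_pos: [460.9, 311.3, 227.8]
tcp_rot: [3.137, -0.001, 1.883]
contact_force: [0.2, -0.6, -0.4]
opening: 0.996
grasp_force: 0.0
```

Emit:
arm_command(
  deltas=[
    {"hand":85,"tx":0,"ty":0,"tz":0,"wx":0,"wy":0,"wz":0},
    {"hand":85,"tx":0,"ty":0,"tz":0,"wx":0,"wy":0,"wz":0},
  ],
)

```text
clock: 30.8
eef_pos: [458.9, 309.9, 223.2]
tcp_rot: [-3.139, 0.001, 1.883]
contact_force: [-0.3, -0.3, 0.7]
opening: 1.001
grasp_force: 0.0
```

Run:
```python
from h import *
from rig import r,imaging
s=r.sense();print(s["clock"],s["eef_pos"].round(1),s["contact_force"].round(1))
g=imaging.grab_frame("scene");t=imaging.grab_frame("top")
cv2.imwrite('pics/end.png',np.hstack([cv2.resize(g["image"][160:360,205:465],(420,323)),cv2.resize(t["image"][130:350,140:400],(380,323))])[:,:,::-1])
```

```text
30.8 [458.9 309.9 223.2] [-0.3 -0.3  0.7]
```

View pics/end.png

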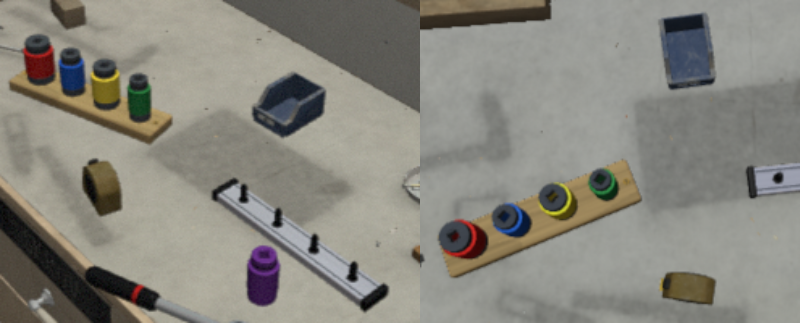

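All four stand upright on the rack, left to right red, blue, yellow, green. The rail is empty, and the bin and tape measure have not moved.

```bash
python3 -c "
from rig import r
print(r.sign_off())"
```

```text
the job is handed in; nothing more can be done
None
```

The job is handed in: the sockets stand upright on the wooden rack in reverse order (left to right red, blue, yellow, green), moved one at a time from the rail's left end in about 31 s, with the tape measure and blue bin undisturbed.

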